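# Put the tile-decorating tools back in their trays

### The job

Clear up the decorating bench: put each of the four tools into the small plywood tray of its own shape - the dabbing block in the oblong tray, the pot in the round one, the hand stamp in the square one and the fettling knife in the long narrow one. Each must lie flat on its tray's floor inside the lip, upright and lined up with the tray, and be let go.

Things in the scene. Friction and masses are not known exactly. Their poses are not given: they have to be found in the camera images.
- dabbing_block: Wooden stencil dabbing block, loose, a plain oblong 50 (own x) x 90 (own y) x 39 mm high, about 0.11 kg; origin at the centre of its underside, z up. Belongs in the oblong tray, either way round.
- pot: Round screw-lid pot, loose, pale with a dark lid, 60 mm diameter, 62 mm high, about 0.16 kg; origin at the centre of its underside, z up. Can be grasped round the lid (the top 15 mm) or body. Belongs in the round tray, at any turn.
- stamp: Square hand stamp of pale wood, loose, about 0.08 kg: block 60 x 60 mm, 21 mm high, sides along own x and y, with a round turned knob in the middle, 28 mm diameter at heights 34 to 56 mm, narrower neck (20 mm) below, top at 58 mm. Origin at the centre of its underside, z up. Belongs in the square tray, in any of the four turns.
- knife: Fettling knife lying flat, loose, about 0.05 kg, 136 mm long along own x: wooden handle 18 mm wide (own y), 15 mm high, from x = -68 to +32 mm, then a steel ferrule and a thin narrow steel blade to x = +68 mm (raised about 6 mm off the surface). Origin under the middle of the full length, level with the handle's underside, z up. Belongs in the narrow tray, either way round.
- oblong_tray: Fixed plywood tray with a thin dark floor inlay; origin at the centre of its underside, z up. The floor is 5 mm above the origin, the lip round it 6 mm wide with its top 9 mm above the origin. Oblong inside, 66 (own x) x 106 (own y) mm.
- round_tray: Fixed plywood tray with a thin dark floor inlay; origin at the centre of its underside, z up. The floor is 5 mm above the origin, the lip round it 6 mm wide with its top 9 mm above the origin. Round, 76 mm inside diameter, 88 mm outside.
- square_tray: Fixed plywood tray with a thin dark floor inlay; origin at the centre of its underside, z up. The floor is 5 mm above the origin, the lip round it 6 mm wide with its top 9 mm above the origin. Square inside, 76 x 76 mm, sides along own x and y.
- narrow_tray: Fixed plywood tray with a thin dark floor inlay; origin at the centre of its underside, z up. The floor is 5 mm above the origin, the lip round it 6 mm wide with its top 9 mm above the origin. Long and narrow inside, 152 (own x) x 34 (own y) mm.
Things that resemble listed ones, but are neither listed nor needed, are in the scene too. What is meant by the pot is not purple, and is the larger of those in its own colour.

How it is judged:
By the outcome, as a careful person would: the job done as asked, in the order asked, and still so for the second after the job is handed in, with the robot touching nothing.
It also fails if it takes over 112 s, if anything falls off the work surface, if the arm or the gripper's body presses on something with over 40 N, if the wrist force passes 120 N, or if a joint passes its speed limit or range.

### The arm

A 6-joint arm with a two-finger parallel gripper is mounted at the origin on a cart in front of the work surface, level with it; the furniture and walls round the work are solid. World frame = base frame: x ahead of the robot, y to its left, z up, the work surface at z = 0. Lengths are in m, angles in rad, forces in N, time in s.
With the tool pointing down it reaches from about 0.3 to 0.875 m from the base axis. Payload 4.2 kg.
Tool frame: the origin (TCP) lies between the finger pads; the fingertips stand 14 mm ahead of it and the grasp point (between the pads) lies 5 mm behind it; z points along the fingers, y is the line along which they close (so a half turn about z gives the same grasp; the last joint's range is limited). The gripper opens to 85 mm and grips with 20 to 120 N. Pads are 22 mm wide; open, the fingers measure 114 mm over their backs; the gripper's body (76 mm by 85 mm) begins 54 mm behind the grasp point. The pads swing forward as they close: fully open they stand 13 mm farther back than shut.
Start: joints at [-1.223, 0.32, 1.565, -0, 1.257, -0.02], TCP at [0.207, -0.537, 0.245] pointing down, gripper open.
Joint ranges: [-3.11, 3.11], [-0.84, 2.01], [0.21, 2.61], [-1.34, 4.49], [0.05, 2.63], [-2.56, 2.56]. Speed limits (rad/s): [2.57, 2.57, 3.14, 3.14, 3.14, 3.14].

### API

Orientations are given as a 3x3 rotation matrix whose columns are the frame's x, y, z axes.
In Python, from cell import robot gives the robot as it stands.
- The arm moves only by the shell command python3 -m inch 'ROWS' [FORCE]. ROWS is JSON, a list of rows, each a list of 7 numbers: the shift along the tool's x, y, z in mm, then the turn, a rotation vector about the tool's x, y, z in rad, then the opening, from -1 (shut) to 1 (fully open). In form: [[dx, dy, dz, rx, ry, rz, claw], ...]. A call has 1 to 10 rows; each row shifts and turns the commanded pose from where the row before left it, along the tool's axes as they then stand; what a row does not reach is not made up. A row lasts 1/8 s, in which the tool goes at most 62.5 mm and 10.7 degrees, less where a joint would pass 70% of its speed; a pose out of reach is approached as far as the arm can. A call is refused whole if a number of a shift passes 62.5 or a number of a turn 0.188, either way. A call with a gripper value outside its range is refused whole. The fingers move at their own pace and stop on an object; FORCE is the grip in N (left out, the last holds). Time passes only in rows, so rows that do not move let the fingers close. It gives the time, the measured TCP pose, the force, the opening and the grip force at its end, in the units of the state.
- robot.get_state(): the state, without advancing time (a new reading comes with each control period).
- robot.capture(name): name is "side" or "top" or "wrist"; returns (picture, depth): 420x560x3 uint8, red, green, blue; 420x560 float32, m along the optical axis (not along the pixel's ray), 0 where there is no reading.
- robot.get_calibration(name): a dict with "mtx" (3x3 intrinsics, pixels), "rvec" (rotation vector, rad) and "tvec" (3), from world to camera coordinates, as OpenCV has them; the wrist camera has in their place "mount" (4x4, takes a point from camera to tool coordinates, whose origin is the TCP and whose axes are the flange's). Camera axes: x right, y down, z forward; pixel columns grow to the right and rows downward; lengths in m; the calibration is good to about 2 mm. A picture is of the moment at which its call begins: read the wrist's pose just before it. get_calibration takes no time and is no camera call.
- robot.sign_off(): hands the job in; it is judged then, once.
The state is a dict: "time_s": time; "joint_pos": joint angles; "joint_velocities": joint speeds; "tau": joint torques, N m; "tool_pos": TCP position; "tcp_rot": TCP orientation; "force": force on the tool from outside, world axes, zero at the start; "torque": the same for the moment, N m; "width": finger opening in m; "grasp_force": force on a finger pad.
Only numpy, scipy, OpenCV 4.12 (cv2) and the standard library are available. Lean on these libraries where they do the work, as an engineer would, in place of code of your own. Each camera call takes 0.05 s, during which the arm holds its last target. There are 200 camera calls.

## Working session

There is one attempt and no reset: what is moved stays moved. The work goes in short steps, Python scripts to look and compute and a shell command to move; the robot and the scene stay as the last step left them, time stands still between calls to the robot, and variables do not carry over. Pictures are saved under pics/ and viewed, at most 14 in all, crops included, and the job is handed in when it is done.

```bash
mkdir -p pics; cat > h.py <<'E'
import numpy as np, cv2
from cell import robot
def cap(name):
    s=robot.get_state(); im,d=robot.capture(name); return s,im,d
def cam(name,s=None):
    c=robot.get_calibration(name); K=np.array(c["mtx"])
    if "mount" in c:
        T=np.eye(4);T[:3,:3]=s["tcp_rot"];T[:3,3]=s["tool_pos"]; return K,T@np.array(c["mount"])
    R,_=cv2.Rodrigues(np.array(c["rvec"],float)); T=np.eye(4);T[:3,:3]=R;T[:3,3]=np.ravel(c["tvec"])
    return K,np.linalg.inv(T)
def cloud(d,K,T):
    v,u=np.mgrid[:d.shape[0],:d.shape[1]]
    P=np.stack([(u-K[0,2])/K[0,0]*d,(v-K[1,2])/K[1,1]*d,d],-1)
    W=P@T[:3,:3].T+T[:3,3]; W[d==0]=np.nan; return W
E
python3 - <<'E'
from h import *
for n in("top","side"):
    s,im,d=cap(n);K,T=cam(n,s);print(n,K.round(1).tolist(),T.round(3).tolist())
    np.savez(n+".npz",im=im,d=d,W=cloud(d,K,T)); cv2.imwrite(f"pics/{n}0.png",cv2.resize(im[...,::-1],(784,588)))
print({k:np.round(v,3).tolist() for k,v in robot.get_state().items()})
E
```

```text
top [[397.5, 0.0, 286.5], [0.0, 397.5, 207.8], [0.0, 0.0, 1.0]] [[-0.103, -0.965, 0.24, 0.38], [-0.995, 0.1, -0.024, 0.009], [-0.001, -0.241, -0.971, 1.022], [0.0, 0.0, 0.0, 1.0]]
side [[483.8, 0.0, 282.7], [0.0, 483.8, 211.8], [0.0, 0.0, 1.0]] [[-0.742, -0.496, 0.451, -0.022], [-0.67, 0.53, -0.52, 0.713], [0.019, -0.688, -0.725, 1.022], [0.0, 0.0, 0.0, 1.0]]
{'time_s': 0.1, 'joint_pos': [-1.223, 0.32, 1.566, 0.0, 1.257, -0.02], 'joint_velocities': [-0.001, -0.001, -0.003, 0.002, -0.0, 0.0], 'tau': [-0.0, -41.641, -23.47, -0.0, 0.005, -0.0], 'tool_pos': [0.207, -0.536, 0.245], 'tcp_rot': [[0.933, 0.36, -0.001], [0.36, -0.933, 0.001], [0.0, -0.002, -1.0]], 'force': [-0.329, -0.571, 0.244], 'torque': [0.099, -0.099, 0.015], 'grasp_force': 0.0, 'width': 0.086}
```

View pics/top0.png

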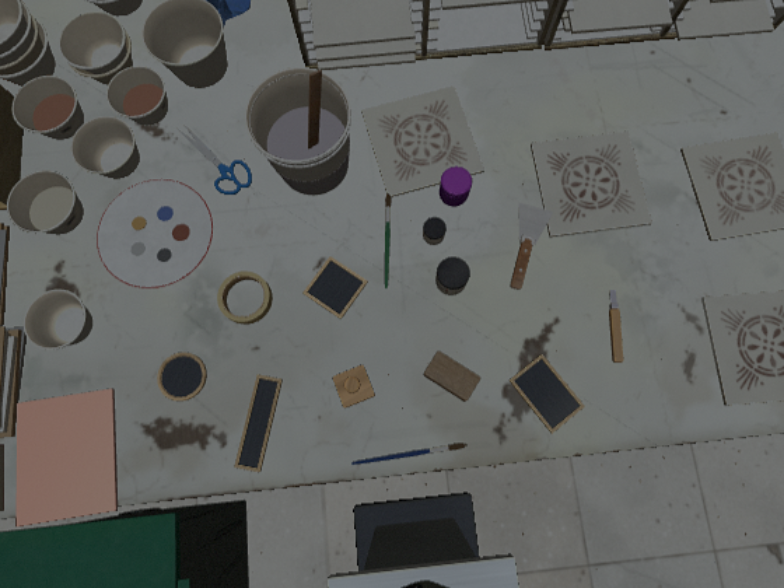

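View pics/side0.png

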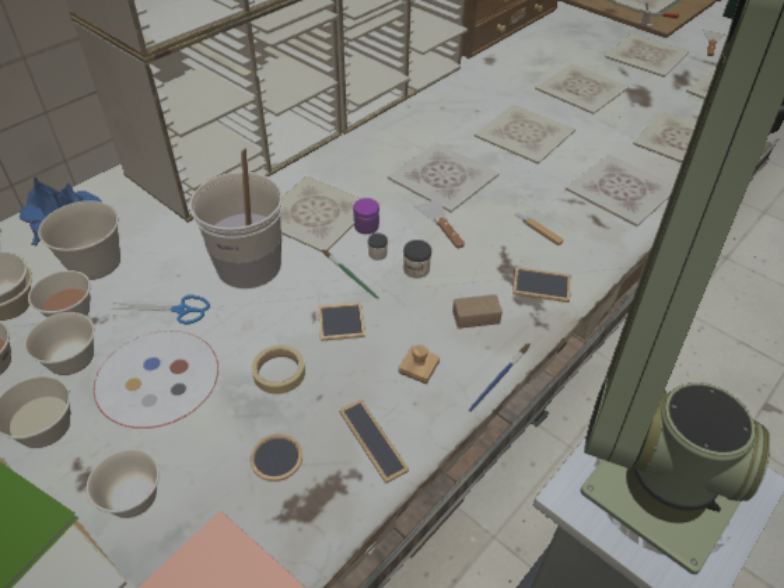

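Top view (784x588): block (452,376), stamp (354,385), knife (616,327). Trays: oblong (546,393), round (183,376), square (335,287), narrow (259,423). 

There are three pot candidates: purple (455,186), small dark (434,231) and large dark (453,275). The larger dark one fits, since it isn't purple and is the bigger of its colour. For the knife, the candidates are the palette knife (523,245) and the plain wooden one (616,327). The plain one, with its narrow blade, fits. I'll confirm both with a crop while measuring.

```bash
cat > m.py <<'E'
from h import *
def rect(xy):
    (c,(w,h),a)=cv2.minAreaRect((xy*1000).astype(np.float32)); 
    if w<h: w,h,a=h,w,a+90
    return f"c=({c[0]:.1f},{c[1]:.1f}) long={w:.1f} short={h:.1f} angle_long={(a+90)%180-90:.1f}"
def blob(mask,u,v):
    n,l=cv2.connectedComponents(mask.astype(np.uint8)); 
    w=l[v-6:v+7,u-6:u+7]; w=w[w>0]
    return l==np.bincount(w).argmax()
E
python3 - <<'E'
from m import *
z=np.load("top.npz");im,W=z["im"],z["W"];Z=W[...,2];g=im.max(-1)
print("table z",np.nanmedian(Z[250:300,200:400]))
for n,(u,v) in dict(oblong=(546,393),round=(183,376),square=(335,287),narrow=(259,423)).items():
    b=blob((g<75)&(Z<.03),int(u/1.4),int(v/1.4)); print(n,rect(W[b][:,:2]),"z",np.nanmedian(Z[b]).round(4))
for n,(u,v,lo) in dict(block=(452,372,.03),pot=(453,272,.05),small=(434,228,.025),stampbase=(354,390,.012),knob=(352,383,.045),knife=(617,340,.009),purple=(455,180,.04)).items():
    b=blob(Z>lo,int(u/1.4),int(v/1.4)); print(n,rect(W[b][:,:2]),"z",np.nanmedian(Z[b]).round(4),np.nanmax(Z[b]).round(4),b.sum())
c=im[110:310,210:480,::-1];cv2.imwrite("pics/crop1.png",cv2.resize(c,None,fx=2.9,fy=2.9,interpolation=cv2.INTER_CUBIC))
E
```

```text
table z 0.000246409233656375
oblong c=(415.9,-257.2) long=106.1 short=67.4 angle_long=31.9 z 0.0052
round c=(514.2,396.9) long=73.7 short=72.8 angle_long=15.4 z 0.0048
square c=(652.1,107.2) long=77.9 short=75.7 angle_long=49.0 z 0.0051
narrow c=(418.5,261.4) long=152.0 short=34.9 angle_long=-16.6 z 0.0049
block c=(462.8,-88.8) long=89.5 short=50.1 angle_long=51.7 z 0.0387 0.0448 747
pot c=(642.1,-111.8) long=58.4 short=57.1 angle_long=-50.0 z 0.0611 0.0668 439
small c=(736.0,-89.6) long=42.4 short=41.2 angle_long=80.7 z 0.0436 0.0491 233
stampbase c=(463.7,87.0) long=60.1 short=59.9 angle_long=-74.3 z 0.0212 0.0622 577
knob c=(462.8,86.4) long=25.9 short=24.2 angle_long=-6.7 z 0.0566 0.0622 103
knife c=(524.1,-402.4) long=134.6 short=18.4 angle_long=-7.1 z 0.0142 0.0212 321
purple c=(817.9,-139.6) long=59.4 short=57.9 angle_long=11.9 z 0.0608 0.0667 427
```

View pics/crop1.png

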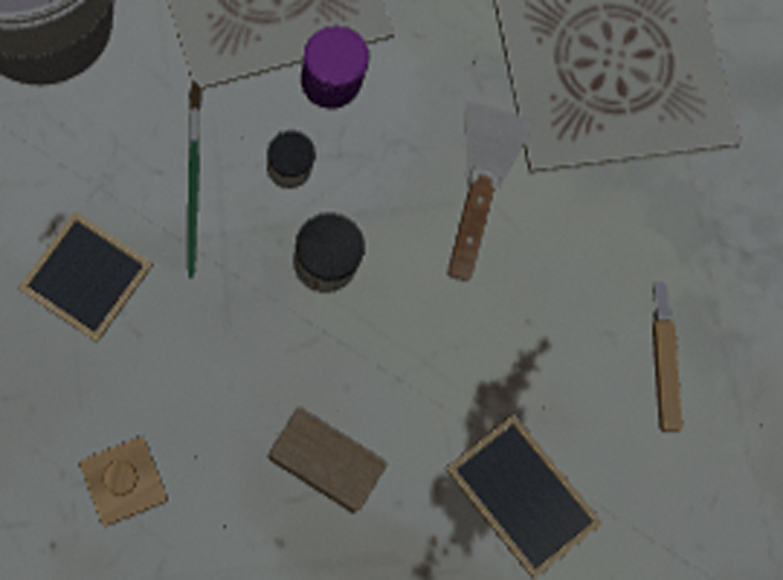

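Crop confirmed: the large dark-lidded pot (329,250) measures about 58 mm across and 62 mm high, against 42 mm for the small one. The knife is the narrow-bladed one (665,360). All sizes and heights match the listing. Order: block, pot, stamp, knife.

```bash
cat > go.py <<'E'
import sys; from h import robot,np
def go(x,y,z,psi):
    s=robot.get_state();R=np.array(s["tcp_rot"]);p=np.array(s["tool_pos"])*1000
    c=np.degrees(np.arctan2(R[1,0],R[0,0])); rz=-((psi-c+180)%360-180)
    def f(a):
        a=np.radians(a);d=np.array([x,y,z])-p;X=np.array([np.cos(a),np.sin(a)]);Y=np.array([X[1],-X[0]]);return [round(float(v),1) for v in (X@d[:2],Y@d[:2],-d[2])]
    print("t",round(float(s["time_s"]),2),"pos",p.round(1).tolist(),"psi",c.round(1),"tilt z",R[:2,2].round(4).tolist(),"| rz",round(np.radians(rz),3),"| dxyz in current axes",f(c)," in final axes",f(psi), "w",round(s["width"]*1000,1),"F",np.round(s["force"],1).tolist(),"q6",round(s["joint_pos"][5],2))
if __name__=="__main__": go(*map(float,sys.argv[1:]))
E
python3 go.py 462.8 -88.8 120 51.7
python3 - <<'E'
from m import *
z=np.load("top.npz");W=z["W"];Z=W[...,2]
b=blob(Z>.009,int(617/1.4),int(340/1.4));P=W[b][:,:2]*1000
H=P[P[:,0]<545]
H=H[H[:,0]>470];print(rect(H/1000),np.degrees(np.arctan(np.polyfit(H[:,0],H[:,1],1)[0])),P[:,0].min(),P[:,0].max())
E
```

```text
t 0.1 pos [206.6, -536.2, 244.6] psi 21.1 tilt z [-0.0005, 0.0015] | rz -0.535 | dxyz in current axes [399.9, -325.3, 124.6]  in final axes [509.9, -76.2, 124.6] w 85.6 F [-0.3, -0.6, 0.2] q6 -0.02
c=(507.3,-400.4) long=75.6 short=18.4 angle_long=-7.1 -6.9601798208515255 457.0441493121867 590.6564382498373
```

```bash
python3 -m inch '[[0,0,0,0,0,-0.178,1],[0,0,0,0,0,-0.178,1],[0,0,0,0,0,-0.178,1],[56,-8,10,0,0,0,1],[56,-8,10,0,0,0,1],[56,-8,10,0,0,0,1],[56,-8,15,0,0,0,1],[56,-8,15,0,0,0,1],[56,-8,15,0,0,0,1],[56,-8,15,0,0,0,1]]'; python3 go.py 462.8 -88.8 60 51.7
```

```text
time_s: 1.35
tool_pos: [0.4065, -0.1927, 0.1548]
tcp_rot: [[0.62, 0.784, 0.0], [0.784, -0.62, -0.0], [-0.0, 0.0, -1.0]]
force: [1.3, 0.0, 0.1]
width: 0.0855
grasp_force: 0.0
t 1.35 pos [406.5, -192.7, 154.8] psi 51.7 tilt z [0.0002, -0.0002] | rz -0.001 | dxyz in current axes [116.4, -20.3, 94.8]  in final axes [116.4, -20.2, 94.8] w 85.5 F [1.3, 0.0, 0.1] q6 0.2
```

```bash
python3 -m inch '[[39,-7,15,0,0,0,1],[39,-7,15,0,0,0,1],[38,-6,15,0,0,0,1],[0,0,20,0,0,0,1],[0,0,0,0,0,0,1]]'; python3 go.py 462.8 -88.8 22 51.7
```

```text
time_s: 1.98
tool_pos: [0.461, -0.0902, 0.0889]
tcp_rot: [[0.619, 0.785, -0.004], [0.785, -0.619, 0.001], [-0.002, -0.004, -1.0]]
force: [0.0, -0.0, -0.7]
width: 0.0858
grasp_force: 0.0
t 1.98 pos [461.0, -90.2, 88.9] psi 51.7 tilt z [-0.0041, 0.0008] | rz 0.001 | dxyz in current axes [2.3, 0.5, 66.9]  in final axes [2.3, 0.5, 66.9] w 85.8 F [0.0, -0.0, -0.7] q6 0.45
```

```bash
python3 -m inch '[[2,0,24,0,0,0,1],[0,0,24,0,0,0,1],[0,0,19,0,0,0,1],[0,0,0,0,0,0,1],[0,0,0,0,0,0,-1],[0,0,0,0,0,0,-1],[0,0,0,0,0,0,-1],[0,0,0,0,0,0,-1],[0,0,0,0,0,0,-1],[0,0,0,0,0,0,-1]]' 40; python3 go.py 415.9 -257.2 80 31.9
```

```text
time_s: 3.22
tool_pos: [0.464, -0.0896, 0.0244]
tcp_rot: [[0.62, 0.784, 0.002], [0.784, -0.62, -0.001], [0.001, 0.002, -1.0]]
force: [-1.0, -0.3, 6.3]
width: 0.0493
grasp_force: 42.5
t 3.23 pos [464.0, -89.6, 24.4] psi 51.7 tilt z [0.0017, -0.0005] | rz 0.345 | dxyz in current axes [-161.3, 66.2, -55.6]  in final axes [-129.4, 116.9, -55.6] w 49.3 F [-1.0, -0.3, 6.3] q6 0.45
```

```bash
python3 -m inch '[[0,0,-30,0,0,0,-1],[0,0,-28,0,0,0,-1],[0,0,0,0,0,0.172,-1],[0,0,0,0,0,0.172,-1],[-32,29,0,0,0,0,-1],[-32,29,0,0,0,0,-1],[-32,29,0,0,0,0,-1],[-32,29,0,0,0,0,-1],[0,0,0,0,0,0,-1],[0,0,0,0,0,0,-1]]'; python3 go.py 415.9 -257.2 30 31.9
```

```text
time_s: 4.47
tool_pos: [0.416, -0.2551, 0.0813]
tcp_rot: [[0.849, 0.529, -0.0], [0.529, -0.849, 0.0], [0.0, -0.001, -1.0]]
force: [0.2, 0.0, -2.3]
width: 0.0495
grasp_force: 42.4
t 4.47 pos [416.0, -255.1, 81.3] psi 31.9 tilt z [-0.0003, 0.0005] | rz 0.0 | dxyz in current axes [-1.2, 1.7, 51.3]  in final axes [-1.2, 1.7, 51.3] w 49.5 F [0.2, 0.0, -2.3] q6 0.44
```

```bash
python3 -m inch '[[-1,2,20,0,0,0,-1],[0,0,18,0,0,0,-1],[0,0,10,0,0,0,-1],[0,0,2,0,0,0,-1],[0,0,0,0,0,0,-1]]'; python3 go.py 415.9 -257.2 30 31.9
```

```text
time_s: 5.1
tool_pos: [0.4168, -0.2576, 0.0316]
tcp_rot: [[0.848, 0.53, 0.001], [0.53, -0.848, -0.0], [0.0, 0.001, -1.0]]
force: [0.5, 0.2, -1.2]
width: 0.0494
grasp_force: 42.4
t 5.1 pos [416.8, -257.6, 31.6] psi 32.0 tilt z [0.0005, -0.0004] | rz 0.002 | dxyz in current axes [-0.6, -0.8, 1.6]  in final axes [-0.6, -0.8, 1.6] w 49.4 F [0.5, 0.2, -1.2] q6 0.44
```

```bash
python3 -m inch '[[0,0,1.5,0,0,0,-1],[0,0,1,0,0,0,-1],[0,0,0,0,0,0,-1]]';  python3 -m inch '[[0,0,0,0,0,0,0.3],[0,0,0,0,0,0,0.6],[0,0,0,0,0,0,1],[0,0,0,0,0,0,1],[0,0,-20,0,0,0,1],[0,0,-40,0,0,0,1],[0,0,-50,0,0,0,1],[0,0,-30,0,0,0,1],[0,0,0,0,0,0,1]]'; python3 go.py 642.1 -111.8 150 61.9
```

```text
time_s: 5.48
tool_pos: [0.4167, -0.2579, 0.0294]
tcp_rot: [[0.848, 0.529, 0.001], [0.529, -0.848, -0.001], [0.0, 0.001, -1.0]]
force: [-0.4, 1.1, 4.7]
width: 0.0494
grasp_force: 42.9
time_s: 6.6
tool_pos: [0.4177, -0.2586, 0.1711]
tcp_rot: [[0.848, 0.529, 0.005], [0.529, -0.848, -0.003], [0.002, 0.005, -1.0]]
force: [-0.2, -1.0, -0.8]
width: 0.0852
grasp_force: 0.0
t 6.6 pos [417.7, -258.6, 171.1] psi 32.0 tilt z [0.0049, -0.0032] | rz -0.523 | dxyz in current axes [268.1, -5.7, 21.1]  in final axes [235.2, 128.8, 21.1] w 85.2 F [-0.2, -1.0, -0.8] q6 0.44
```

```bash
python3 -m inch '[[0,0,0,0,0,-0.174,1],[0,0,0,0,0,-0.174,1],[0,0,0,0,0,-0.174,1],[47,26,10,0,0,0,1],[47,26,10,0,0,0,1],[47,26,10,0,0,0,1],[47,26,10,0,0,0,1],[47,26,10,0,0,0,1],[0,0,0,0,0,0,1],[0,0,0,0,0,0,1]]'; python3 go.py 642.1 -111.8 49 61.9
```

```text
time_s: 7.85
tool_pos: [0.6406, -0.1117, 0.117]
tcp_rot: [[0.471, 0.882, -0.004], [0.882, -0.471, 0.0], [-0.002, -0.003, -1.0]]
force: [0.1, 0.7, 0.3]
width: 0.0851
grasp_force: 0.0
t 7.85 pos [640.6, -111.7, 117.0] psi 61.9 tilt z [-0.0037, 0.0003] | rz -0.0 | dxyz in current axes [0.6, 1.3, 68.0]  in final axes [0.6, 1.3, 68.0] w 85.1 F [0.1, 0.7, 0.3] q6 0.3
```

```bash
python3 - <<'E'
from m import *
s,im,d=cap("wrist");K,T=cam("wrist",s);W=cloud(d,K,T)
cv2.imwrite("pics/w1.png",im[...,::-1])
s,im,d=cap("top");K,T=cam("top",s);W=cloud(d,K,T);Z=W[...,2]
b=blob((Z>.035)&(Z<.06),int(546/1.4),int(390/1.4)); print("block",rect(W[b][:,:2]),np.nanmedian(Z[b]))
E
```

```text
Traceback (most recent call last):
  File "m.py", line 9, in blob
    return l==np.bincount(w).argmax()
              ~~~~~~~~~~~~~~~~~~~~~^^
ValueError: attempt to get argmax of an empty sequence
```

View pics/w1.png

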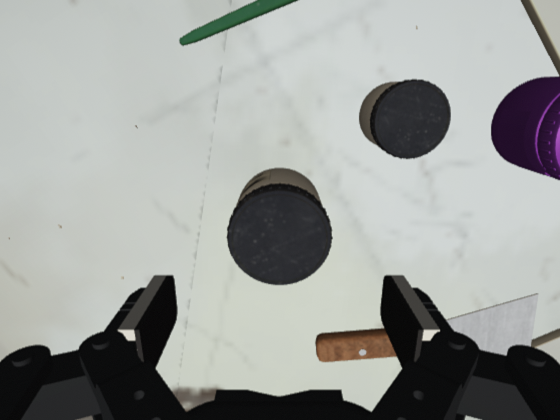

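The wrist view shows the dark lid (279,234) centred between the fingers. The palette-knife handle at (355,345) lies well below fingertip height. Descending.

```bash
python3 -m inch '[[1,1,25,0,0,0,1],[0,0,25,0,0,0,1],[0,0,18,0,0,0,1],[0,0,0,0,0,0,1],[0,0,0,0,0,0,-1],[0,0,0,0,0,0,-1],[0,0,0,0,0,0,-1],[0,0,0,0,0,0,-1],[0,0,0,0,0,0,-1]]'; python3 go.py 514.2 396.9 120 61.9
```

```text
time_s: 9.07
tool_pos: [0.6441, -0.1116, 0.0524]
tcp_rot: [[0.471, 0.882, 0.003], [0.882, -0.471, -0.001], [0.001, 0.003, -1.0]]
force: [-0.0, -0.8, 6.0]
width: 0.0575
grasp_force: 43.5
t 9.07 pos [644.1, -111.6, 52.4] psi 61.9 tilt z [0.0027, -0.0007] | rz -0.0 | dxyz in current axes [387.2, -354.3, -67.6]  in final axes [387.4, -354.2, -67.6] w 57.5 F [-0.0, -0.8, 6.0] q6 0.3
```

```bash
python3 -m inch '[[0,0,-35,0,0,0,-1],[0,0,-38,0,0,0,-1],[38,-35,0,0,0,0,-1],[38,-35,0,0,0,0,-1],[38,-35,0,0,0,0,-1],[38,-35,0,0,0,0,-1],[38,-35,0,0,0,0,-1],[38,-35,0,0,0,0,-1],[38,-35,0,0,0,0,-1],[38,-35,0,0,0,0,-1]]'; python3 go.py 514.2 396.9 120 61.9
```

```text
time_s: 10.32
tool_pos: [0.5389, 0.2903, 0.1236]
tcp_rot: [[0.471, 0.882, -0.0], [0.882, -0.471, -0.0], [-0.0, 0.0, -1.0]]
force: [1.1, -0.1, -1.0]
width: 0.0576
grasp_force: 43.6
t 10.32 pos [538.9, 290.3, 123.6] psi 61.9 tilt z [-0.0001, -0.0002] | rz -0.0 | dxyz in current axes [82.4, -72.0, 3.6]  in final axes [82.4, -72.0, 3.6] w 57.6 F [1.1, -0.1, -1.0] q6 0.97
```

```bash
python3 -m inch '[[42,-36,0,0,0,0,-1],[41,-36,0,0,0,0,-1],[0,0,15,0,0,0,-1],[0,0,15,0,0,0,-1],[0,0,15,0,0,0,-1],[0,0,10,0,0,0,-1],[0,0,0,0,0,0,-1]]'; python3 go.py 514.2 396.9 58 61.9
```

```text
time_s: 11.2
tool_pos: [0.5152, 0.3948, 0.0677]
tcp_rot: [[0.473, 0.881, -0.002], [0.881, -0.473, -0.001], [-0.002, -0.001, -1.0]]
force: [-0.3, 0.5, -1.5]
width: 0.0578
grasp_force: 43.6
t 11.2 pos [515.2, 394.8, 67.7] psi 61.8 tilt z [-0.0017, -0.0013] | rz -0.002 | dxyz in current axes [1.4, -1.9, 9.7]  in final axes [1.4, -1.9, 9.7] w 57.8 F [-0.3, 0.5, -1.5] q6 1.13
```

```bash
python3 -m inch '[[2,-2,6,0,0,0,-1],[0,0,2,0,0,0,-1],[0,0,1.5,0,0,0,-1],[0,0,1,0,0,0,-1],[0,0,0,0,0,0,-1]]'; python3 go.py 514.2 396.9 58 61.9
```

```text
time_s: 11.82
tool_pos: [0.5145, 0.3986, 0.0583]
tcp_rot: [[0.471, 0.882, 0.0], [0.882, -0.471, -0.0], [0.0, 0.0, -1.0]]
force: [-0.1, 0.0, -1.9]
width: 0.0579
grasp_force: 43.6
t 11.82 pos [514.5, 398.6, 58.3] psi 61.9 tilt z [0.0001, -0.0] | rz -0.0 | dxyz in current axes [-1.6, 0.5, 0.3]  in final axes [-1.6, 0.5, 0.3] w 57.9 F [-0.1, 0.0, -1.9] q6 1.13
```

```bash
python3 -m inch '[[0,0,1.5,0,0,0,-1],[0,0,0,0,0,0,-1]]'; python3 go.py 514.2 396.9 58 61.9
```

```text
time_s: 12.08
tool_pos: [0.5147, 0.3987, 0.0574]
tcp_rot: [[0.472, 0.882, 0.001], [0.882, -0.472, 0.0], [0.001, 0.0, -1.0]]
force: [-1.9, -0.8, 3.0]
width: 0.0577
grasp_force: 43.9
t 12.07 pos [514.7, 398.7, 57.4] psi 61.9 tilt z [0.0006, 0.0004] | rz -0.001 | dxyz in current axes [-1.8, 0.4, -0.6]  in final axes [-1.8, 0.4, -0.6] w 57.7 F [-1.9, -0.8, 3.0] q6 1.13
```

Contact with the floor. Releasing, and retreating upward.

```bash
python3 -m inch '[[0,0,0,0,0,0,0.4],[0,0,0,0,0,0,0.8],[0,0,0,0,0,0,1],[0,0,-5,0,0,0,1],[0,0,-20,0,0,0,1],[0,0,-30,0,0,0,1],[0,0,-30,0,0,0,1],[0,0,0,0,0,0,1]]'; python3 go.py 463.3 86.8 110 105.7
```

```text
time_s: 13.08
tool_pos: [0.5159, 0.3995, 0.1449]
tcp_rot: [[0.472, 0.882, 0.005], [0.882, -0.472, 0.004], [0.006, 0.003, -1.0]]
force: [0.4, -0.6, -0.3]
width: 0.0854
grasp_force: 0.0
t 13.07 pos [515.9, 399.5, 144.9] psi 61.9 tilt z [0.0051, 0.0037] | rz -0.765 | dxyz in current axes [-300.6, 101.1, 34.9]  in final axes [-286.9, -135.2, 34.9] w 85.4 F [0.4, -0.6, -0.3] q6 1.13
```

```bash
python3 -m inch '[[0,0,0,0,0,-0.17,1],[0,0,0,0,0,-0.17,1],[0,0,0,0,0,-0.17,1],[0,0,0,0,0,-0.17,1],[0,0,0,0,0,-0.085,1],[-50,-24,5,0,0,0,1],[-50,-24,5,0,0,0,1],[-50,-24,5,0,0,0,1],[-50,-24,5,0,0,0,1],[-50,-24,5,0,0,0,1]]'; python3 go.py 463.3 86.8 90 105.7
```

```text
time_s: 14.32
tool_pos: [0.4655, 0.1237, 0.1158]
tcp_rot: [[-0.271, 0.963, -0.001], [0.963, 0.271, -0.001], [-0.0, -0.001, -1.0]]
force: [0.7, -1.1, -0.4]
width: 0.0856
grasp_force: 0.0
t 14.32 pos [465.5, 123.7, 115.8] psi 105.7 tilt z [-0.0011, -0.0006] | rz 0.001 | dxyz in current axes [-34.9, -12.1, 25.8]  in final axes [-34.9, -12.1, 25.8] w 85.6 F [0.7, -1.1, -0.4] q6 -0.04
```

```bash
python3 -m inch '[[-35,-12,10,0,0,0,1],[0,0,15,0,0,0,1],[0,0,0,0,0,0,1]]'; python3 go.py 463.3 86.8 42 105.7; python3 - <<'E'
from m import *
s,im,d=cap("wrist");cv2.imwrite("pics/w2.png",im[...,::-1])
E
```

```text
time_s: 14.7
tool_pos: [0.4631, 0.0878, 0.0904]
tcp_rot: [[-0.27, 0.963, -0.004], [0.963, 0.27, -0.001], [0.0, -0.004, -1.0]]
force: [-0.4, -0.2, -0.5]
width: 0.085
grasp_force: 0.0
t 14.7 pos [463.1, 87.8, 90.4] psi 105.6 tilt z [-0.0038, -0.0007] | rz -0.001 | dxyz in current axes [-1.0, -0.1, 48.4]  in final axes [-1.0, -0.1, 48.4] w 85.0 F [-0.4, -0.2, -0.5] q6 -0.11
```

View pics/w2.png

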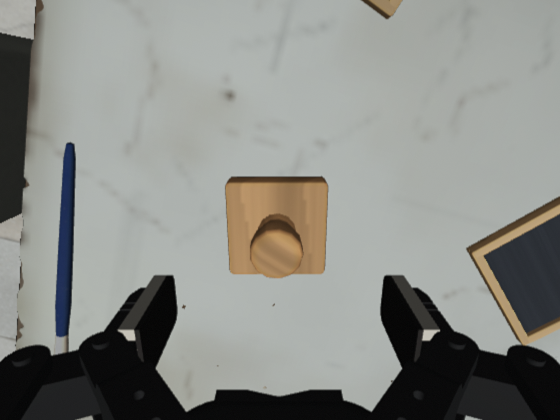

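The wrist view shows the stamp square to the gripper, with its base at (277,226) and the knob (276,248) centred between the fingers.

```bash
python3 -m inch '[[-1,0,18,0,0,0,1],[0,0,18,0,0,0,1],[0,0,11,0,0,0,1],[0,0,0,0,0,0,-1],[0,0,0,0,0,0,-1],[0,0,0,0,0,0,-1],[0,0,0,0,0,0,-1],[0,0,0,0,0,0,-1],[0,0,0,0,0,0,-1],[0,0,0,0,0,0,-1]]' 40; python3 go.py 652.1 107.2 100 139
```

```text
time_s: 16.0
tool_pos: [0.4653, 0.0876, 0.0455]
tcp_rot: [[-0.271, 0.963, 0.001], [0.963, 0.271, 0.0], [-0.0, 0.001, -1.0]]
force: [-0.6, 0.3, 6.5]
width: 0.0266
grasp_force: 39.4
t 16.0 pos [465.3, 87.6, 45.5] psi 105.7 tilt z [0.0014, 0.0002] | rz -0.581 | dxyz in current axes [-31.7, 185.2, -54.5]  in final axes [-128.1, 137.4, -54.5] w 26.6 F [-0.6, 0.3, 6.5] q6 -0.11
```

```bash
python3 -m inch '[[0,0,-27,0,0,0,-1],[0,0,-27,0,0,0,-1],[0,0,0,0,0,-0.145,-1],[0,0,0,0,0,-0.145,-1],[0,0,0,0,0,-0.145,-1],[0,0,0,0,0,-0.146,-1],[-32,34,0,0,0,0,-1],[-32,34,0,0,0,0,-1],[-32,34,0,0,0,0,-1],[-32,34,0,0,0,0,-1]]'; python3 go.py 652.1 107.2 60 139
```

```text
time_s: 17.25
tool_pos: [0.6518, 0.1061, 0.0983]
tcp_rot: [[-0.755, 0.656, -0.001], [0.656, 0.755, -0.0], [0.0, -0.001, -1.0]]
force: [0.4, 0.8, -0.5]
width: 0.0268
grasp_force: 39.6
t 17.25 pos [651.8, 106.1, 98.3] psi 139.0 tilt z [-0.0007, -0.0002] | rz -0.0 | dxyz in current axes [0.5, 1.0, 38.3]  in final axes [0.5, 1.0, 38.3] w 26.8 F [0.4, 0.8, -0.5] q6 -0.71
```

```bash
python3 -m inch '[[0,1,18,0,0,0,-1],[0,0,17,0,0,0,-1],[0,0,0,0,0,0,-1]]'; python3 go.py 652.1 107.2 50.5 139; python3 - <<'E'
from m import *
s,im,d=cap("wrist");cv2.imwrite("pics/w3.png",im[...,::-1])
E
```

```text
time_s: 17.62
tool_pos: [0.6484, 0.1065, 0.0613]
tcp_rot: [[-0.755, 0.656, -0.006], [0.656, 0.755, -0.001], [0.004, -0.005, -1.0]]
force: [-0.1, -0.6, 0.2]
width: 0.0265
grasp_force: 39.8
t 17.62 pos [648.4, 106.5, 61.3] psi 139.0 tilt z [-0.0063, -0.001] | rz -0.0 | dxyz in current axes [-2.3, 3.0, 10.8]  in final axes [-2.3, 3.0, 10.8] w 26.5 F [-0.1, -0.6, 0.2] q6 -0.71
```

View pics/w3.png

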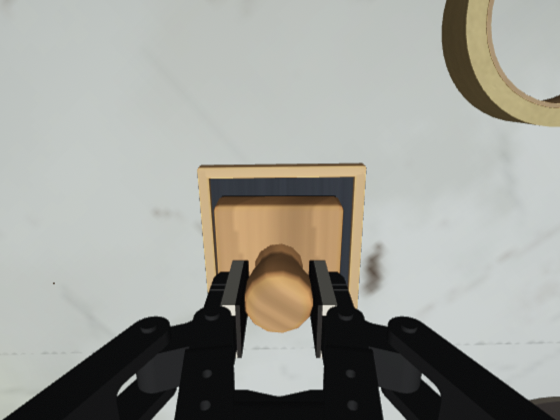

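The view shows the stamp parallel to the tray, a few mm to the left (stamp centre 279 against tray 283), which agrees with the computed +3 mm in y.

```bash
python3 -m inch '[[-1,2,5,0,0,0,-1],[0,0,3,0,0,0,-1],[0,0,2,0,0,0,-1],[0,0,0,0,0,0,-1]]'; python3 go.py 652.1 107.2 50.5 139
```

```text
time_s: 18.18
tool_pos: [0.6533, 0.1077, 0.0538]
tcp_rot: [[-0.755, 0.656, -0.0], [0.656, 0.755, -0.0], [-0.0, -0.0, -1.0]]
force: [0.3, 0.3, -0.5]
width: 0.0268
grasp_force: 39.8
t 18.18 pos [653.3, 107.7, 53.8] psi 139.0 tilt z [-0.0001, -0.0001] | rz -0.0 | dxyz in current axes [0.6, -1.1, 3.3]  in final axes [0.6, -1.1, 3.3] w 26.8 F [0.3, 0.3, -0.5] q6 -0.71
```

```bash
python3 -m inch '[[0,-1,2,0,0,0,-1],[0,0,1,0,0,0,-1],[0,0,1,0,0,0,-1],[0,0,0,0,0,0,-1]]'; python3 go.py 652.1 107.2 50.5 139
```

```text
time_s: 18.68
tool_pos: [0.6526, 0.1069, 0.0506]
tcp_rot: [[-0.755, 0.656, 0.0], [0.656, 0.755, -0.0], [-0.0, -0.0, -1.0]]
force: [-2.2, -0.6, 5.4]
width: 0.0264
grasp_force: 40.4
t 18.68 pos [652.6, 106.9, 50.6] psi 139.0 tilt z [0.0001, -0.0002] | rz -0.0 | dxyz in current axes [0.6, -0.1, 0.1]  in final axes [0.6, -0.1, 0.1] w 26.4 F [-2.2, -0.6, 5.4] q6 -0.71
```

```bash
python3 -m inch '[[0,0,0,0,0,0,0.2],[0,0,0,0,0,0,0.5],[0,0,0,0,0,0,0.5],[0,0,-20,0,0,0,0.5],[0,0,-35,0,0,0,0.5],[0,0,-35,0,0,0,0.5],[0,0,0,0,0,-0.18,0.5],[0,0,0,0,0,-0.18,0.5],[0,0,0,0,0,-0.18,0.5],[0,0,0,0,0,-0.05,0.5]]'; python3 go.py 506.2 -400.2 100 172.9
```

```text
time_s: 19.92
tool_pos: [0.6527, 0.107, 0.1396]
tcp_rot: [[-0.992, 0.123, -0.0], [0.123, 0.992, -0.0], [0.0, -0.0, -1.0]]
force: [-0.4, -0.7, 0.1]
width: 0.0635
grasp_force: 0.0
t 19.93 pos [652.7, 107.0, 139.6] psi 172.9 tilt z [-0.0002, -0.0001] | rz 0.001 | dxyz in current axes [82.9, -521.4, 39.6]  in final axes [82.6, -521.4, 39.6] w 63.5 F [-0.4, -0.7, 0.1] q6 -1.3
```

```bash
python3 -m inch '[[9,-55,0,0,0,0,0.5],[9,-55,0,0,0,0,0.5],[9,-55,0,0,0,0,0.5],[9,-55,0,0,0,0,0.5],[9,-55,0,0,0,0,0.5],[9,-55,5,0,0,0,0.5],[9,-55,5,0,0,0,0.5],[9,-55,10,0,0,0,0.5],[9,-55,10,0,0,0,0.5],[0,-26,10,0,0,0,0.5]]'; python3 -m inch '[[0,0,0,0,0,0,0.5],[0,0,0,0,0,0,0.5]]'; python3 go.py 506.2 -400.2 19 172.9; python3 - <<'E'
from m import *
s,im,d=cap("wrist");cv2.imwrite("pics/w4.png",im[...,::-1])
K,T=cam("wrist",s);W=cloud(d,K,T);Z=W[...,2];np.savez("w4.npz",W=W,im=im)
s,im,d=cap("top");K,T=cam("top",s);W=cloud(d,K,T);Z=W[...,2];cv2.imwrite("pics/top1.png",cv2.resize(im[...,::-1],(784,588)))
np.savez("top1.npz",W=W,im=im)
E
```

```text
time_s: 21.18
tool_pos: [0.5059, -0.4024, 0.0994]
tcp_rot: [[-0.992, 0.128, 0.0], [0.128, 0.992, -0.0], [-0.0, -0.0, -1.0]]
force: [0.6, -0.0, 0.2]
width: 0.0642
grasp_force: 0.0
time_s: 21.42
tool_pos: [0.5075, -0.3985, 0.0998]
tcp_rot: [[-0.992, 0.125, -0.0], [0.125, 0.992, 0.001], [0.0, 0.001, -1.0]]
force: [-0.2, 0.7, 0.7]
width: 0.0636
grasp_force: 0.0
t 21.43 pos [507.5, -398.5, 99.8] psi 172.8 tilt z [-0.0001, 0.0009] | rz -0.001 | dxyz in current axes [1.0, -1.8, 80.8]  in final axes [1.0, -1.8, 80.8] w 63.6 F [-0.2, 0.7, 0.7] q6 -2.13
```

View pics/w4.png

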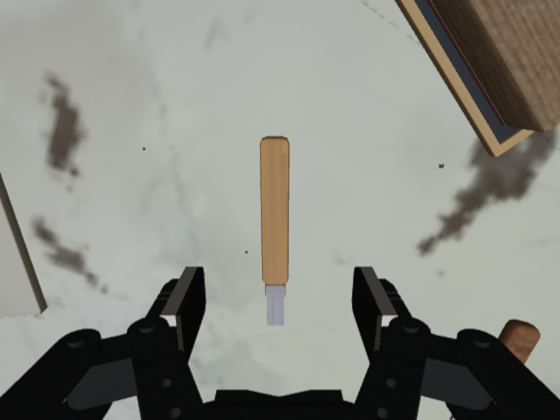

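View pics/top1.png

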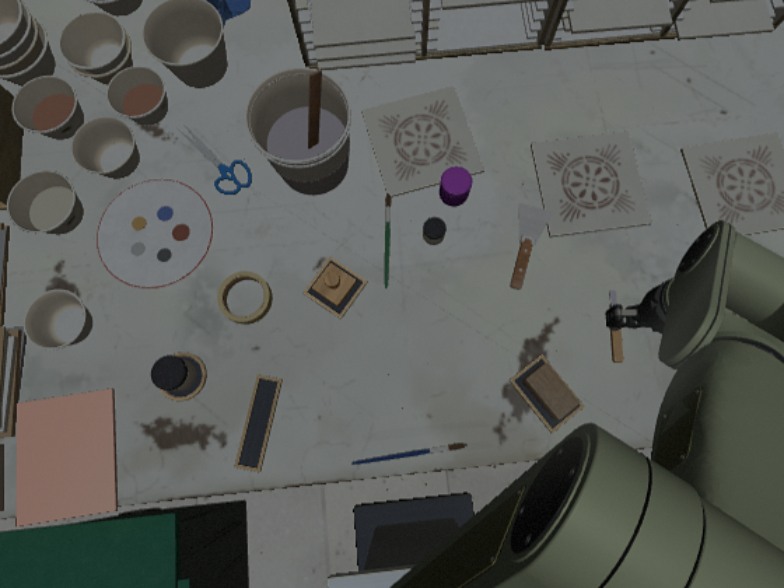

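Wrist view: knife handle (275,210) is parallel and midway between the pads. Top view: block (546,393), pot (180,375) and stamp (335,287) all sit within their trays. Grasping the knife.

```bash
python3 -m inch '[[1,-2,30,0,0,0,0.5],[0,0,30,0,0,0,0.5],[0,0,18,0,0,0,0.5],[0,0,0,0,0,0,0.5],[0,0,1,0,0,0,-1],[0,0,0,0,0,0,-1],[0,0,0,0,0,0,-1],[0,0,0,0,0,0,-1],[0,0,0,0,0,0,-1],[0,0,0,0,0,0,-1]]' 30; python3 go.py 506.2 -400.2 19 172.9
```

```text
time_s: 22.78
tool_pos: [0.5063, -0.4021, 0.022]
tcp_rot: [[-0.992, 0.126, 0.002], [0.126, 0.992, -0.001], [-0.002, -0.001, -1.0]]
force: [-0.0, 0.2, 5.6]
width: 0.0171
grasp_force: 30.6
t 22.77 pos [506.3, -402.1, 22.0] psi 172.8 tilt z [0.0016, -0.0013] | rz -0.002 | dxyz in current axes [0.3, 1.9, 3.0]  in final axes [0.3, 1.9, 3.0] w 17.1 F [-0.0, 0.2, 5.6] q6 -2.13
```

```bash
python3 -m inch '[[0,0,-15,0,0,0,-1],[0,0,-35,0,0,0,-1],[0,0,-35,0,0,0,-1],[0,0,0,0,0,0.164,-1],[0,0,0,0,0,0,-1]]'; python3 go.py 401.3 266.5 100 163.4
```

```text
time_s: 23.4
tool_pos: [0.5056, -0.4016, 0.1067]
tcp_rot: [[-0.959, 0.284, 0.001], [0.284, 0.959, -0.001], [-0.001, -0.0, -1.0]]
force: [0.2, 0.1, -1.3]
width: 0.0171
grasp_force: 29.9
t 23.4 pos [505.6, -401.6, 106.7] psi 163.5 tilt z [0.0005, -0.0005] | rz 0.002 | dxyz in current axes [289.8, 610.9, 6.7]  in final axes [290.9, 610.4, 6.7] w 17.1 F [0.2, 0.1, -1.3] q6 -1.97
```

```bash
python3 -m inch '[[22,46,0,0,0,0,-1],[22,46,0,0,0,0,-1],[22,46,0,0,0,0,-1],[22,46,0,0,0,0,-1],[22,46,0,0,0,0,-1],[22,46,0,0,0,0,-1],[22,46,0,0,0,0,-1],[22,46,0,0,0,0,-1],[22,46,0,0,0,0,-1],[22,46,0,0,0,0,-1]]'; python3 go.py 401.3 266.5 70 163.4
```

```text
time_s: 24.65
tool_pos: [0.4256, 0.1036, 0.1056]
tcp_rot: [[-0.959, 0.283, -0.001], [0.283, 0.959, -0.0], [0.0, -0.0, -1.0]]
force: [0.2, -0.2, -0.7]
width: 0.017
grasp_force: 29.9
t 24.65 pos [425.6, 103.6, 105.6] psi 163.6 tilt z [-0.0006, -0.0002] | rz 0.003 | dxyz in current axes [69.4, 149.4, 35.6]  in final axes [69.8, 149.2, 35.6] w 17.0 F [0.2, -0.2, -0.7] q6 -1.07
```

```bash
python3 -m inch '[[18,38,0,0,0,0,-1],[18,38,0,0,0,0.003,-1],[17,37,0,0,0,0,-1],[17,36,0,0,0,0,-1],[0,0,20,0,0,0,-1],[0,0,20,0,0,0,-1],[0,0,0,0,0,0,-1],[0,0,0,0,0,0,-1]]'; python3 go.py 401.3 266.5 27 163.4; python3 - <<'E'
from m import *
s,im,d=cap("wrist");cv2.imwrite("pics/w5.png",im[...,::-1])
E
```

```text
time_s: 25.65
tool_pos: [0.4023, 0.2649, 0.0662]
tcp_rot: [[-0.958, 0.288, 0.0], [0.288, 0.958, 0.0], [-0.0, 0.0, -1.0]]
force: [-0.4, 0.4, -0.6]
width: 0.0171
grasp_force: 29.9
t 25.65 pos [402.3, 264.9, 66.2] psi 163.3 tilt z [0.0003, 0.0001] | rz -0.002 | dxyz in current axes [1.5, 1.2, 39.2]  in final axes [1.5, 1.2, 39.2] w 17.1 F [-0.4, 0.4, -0.6] q6 -0.72
```

View pics/w5.png

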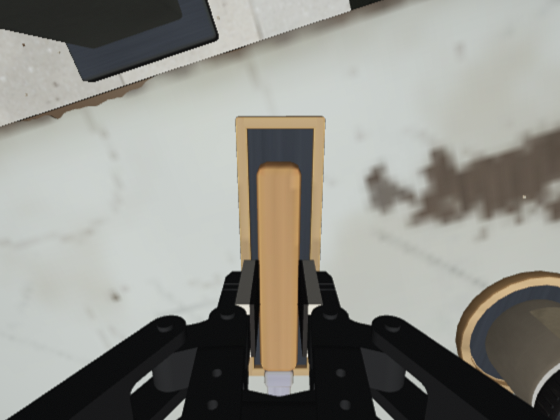

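The view shows the knife (279,260) parallel to and within the tray (centre 280). Lowering.

```bash
python3 -m inch '[[1.5,1,15,0,0,0,-1],[0,0,14,0,0,0,-1],[0,0,5,0,0,0,-1],[0,0,2,0,0,0,-1],[0,0,1,0,0,0,-1],[0,0,0,0,0,0,-1]]'; python3 go.py 401.3 266.5 27 163.4
```

```text
time_s: 26.45
tool_pos: [0.4011, 0.2664, 0.029]
tcp_rot: [[-0.957, 0.289, 0.0], [0.289, 0.957, 0.0], [-0.0, 0.0, -1.0]]
force: [-0.4, 0.3, -1.7]
width: 0.0169
grasp_force: 30.0
t 26.45 pos [401.1, 266.4, 29.0] psi 163.2 tilt z [0.0005, 0.0002] | rz -0.003 | dxyz in current axes [-0.1, 0.2, 2.0]  in final axes [-0.1, 0.2, 2.0] w 16.9 F [-0.4, 0.3, -1.7] q6 -0.72
```

```bash
python3 -m inch '[[0,0,1,0,0,0,-1],[0,0,1,0,0,0,-1],[0,0,0.5,0,0,0,-1],[0,0,0,0,0,0,-1]]'; python3 go.py 401.3 266.5 27 163.4
```

```text
time_s: 26.95
tool_pos: [0.401, 0.2664, 0.0269]
tcp_rot: [[-0.957, 0.289, 0.0], [0.289, 0.957, 0.0], [-0.0, 0.0, -1.0]]
force: [-1.5, -0.4, 6.1]
width: 0.0169
grasp_force: 30.7
t 26.95 pos [401.0, 266.4, 26.9] psi 163.2 tilt z [0.0004, 0.0001] | rz -0.003 | dxyz in current axes [-0.2, 0.2, -0.1]  in final axes [-0.2, 0.2, -0.1] w 16.9 F [-1.5, -0.4, 6.1] q6 -0.72
```

```bash
python3 -m inch '[[0,0,0,0,0,0,-0.4],[0,0,0,0,0,0,0],[0,0,0,0,0,0,0.2],[0,0,-15,0,0,0,0.2],[0,0,-40,0,0,0,0.2],[0,0,-60,0,0,0,0.2],[0,0,-60,0,0,0,0.2],[0,-60,-40,0,0,0,0.2],[0,-60,0,0,0,0,0.2],[0,-60,0,0,0,0,0.2]]';python3 -m inch '[[0,-60,0,0,0,0,0.2],[0,-60,0,0,0,0,0.2],[0,-60,0,0,0,0,0.2],[0,-60,0,0,0,0,0.2],[0,-60,0,0,0,0,0.2],[0,-60,0,0,0,0,0.2],[0,0,0,0,0,0,0.2],[0,0,0,0,0,0,0.2]]'; python3 - <<'E'
from m import *
s,im,d=cap("top");K,T=cam("top",s);W=cloud(d,K,T);Z=W[...,2]
cv2.imwrite("pics/top2.png",cv2.resize(im[230:350,90:290,::-1],None,fx=4,fy=4))
for n,(u,v,lo) in dict(pot=(176,372,.055),stampbase=(332,294,.016),knife=(255,440,.0125)).items():
    b=blob(Z>lo,int(u/1.4),int(v/1.4)); print(n,rect(W[b][:,:2]),"z",np.nanmedian(Z[b]).round(4))
W=np.load("top1.npz")["W"];Z=W[...,2];b=blob((Z>.035)&(Z<.06),int(546/1.4),int(388/1.4));print("block",rect(W[b][:,:2]),np.nanmedian(Z[b]))
E
```

```text
time_s: 28.2
tool_pos: [0.3507, 0.1003, 0.2364]
tcp_rot: [[-0.958, 0.287, 0.002], [0.287, 0.958, -0.0], [-0.002, 0.0, -1.0]]
force: [1.4, -1.0, 0.4]
width: 0.0514
grasp_force: 0.0
time_s: 29.2
tool_pos: [0.2471, -0.2425, 0.2357]
tcp_rot: [[-0.957, 0.29, -0.0], [0.29, 0.957, 0.001], [0.001, 0.001, -1.0]]
force: [-0.4, -0.5, -0.9]
width: 0.0515
grasp_force: 0.0
pot c=(515.3,396.2) long=59.4 short=57.7 angle_long=-33.2 z 0.0656
stampbase c=(653.4,106.8) long=60.7 short=60.0 angle_long=48.9 z 0.0261
knife c=(418.2,260.9) long=134.9 short=18.8 angle_long=-17.0 z 0.0188
block c=(418.0,-258.5) long=90.4 short=50.7 angle_long=32.5 0.043694740065985616
```

View pics/top2.png

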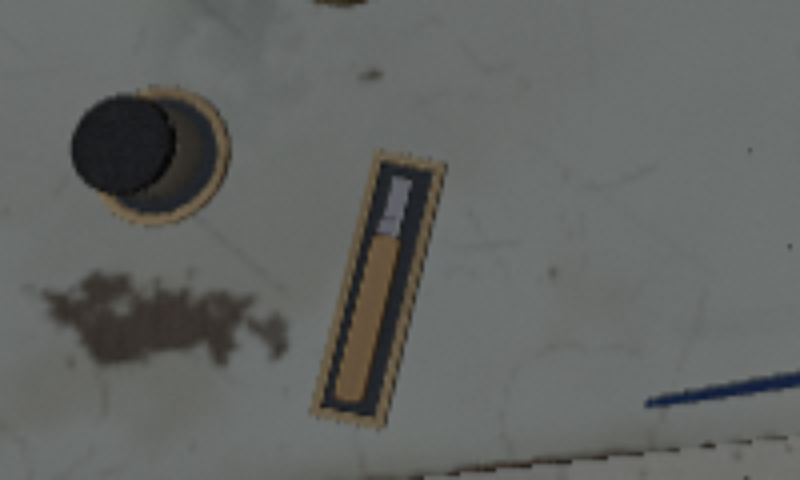

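The knife lies flat inside the narrow tray (375,290) and the pot is in the round one (150,150). Measured positions are within about 2.5 mm and 1° of the trays, at the right heights.

```bash
python3 -c "
from cell import robot
print(robot.sign_off())"
```

```text
the job is handed in; nothing more can be done
None
```

All four tools are in their own trays, flat, lined up to within about 2.5 mm and 1°, and let go; I handed the job in at about 29 s of the 112 s allowed, and sign-off gave no verdict.

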